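# Two-bin changeover on the bracket shelf

## Task

Of the three bins at the front of the shelf, find the one that has run empty: stand it upright in the empties return tray (the bare steel tray on pipe feet), set down and not dropped. Then bring the full reserve bin waiting behind it forward along the same lane, level so that nothing spills, until it stands against the front stop. Bins that still hold brackets stay in use: leave them, their reserves and everything else where they are.

Things in the scene. Friction and masses are not known exactly. Their poses are not given: they have to be found in the camera images.
- shelf: fixed low three-lane bin shelf, about 340 (x) by 450 mm (y); origin at bench level under its middle, x along the lanes away from the robot, y left. Lanes 130 mm apart, 108 mm clear between guides 18 mm high. Slide surface: level plain plastic, ordinary friction, 36 mm above the bench. The front stop, a lip 16 mm above the slide surface, has its inner face at x -150 mm
- return_floor (a point): middle of the inner floor of the fixed return tray for empty bins: a bare sheet-steel tray, 200 (x) by 170 mm (y), on white pipe feet, to the left or right of the shelf. Floor 33 mm above the bench; inside 192 x 162 mm, walls 4 mm thick rising 23 mm above the floor. Axes as the tray's, z up
- place_left (a point): front place of the left lane: point on the slide surface, mid-lane, 60 mm behind the inner face of the front stop, so the centre of a bin standing against the stop is straight above it. Axes as the shelf's
- bin_left_center (a point): centre (32.5 mm above the underside) of the bin in use at the front of the left lane, 0.18 kg, up to 6 mm behind the stop at the start. One of the three front bins is empty, the others hold one or two brackets. x points to its rear wall (away from the robot), y left, z up
- reserve_left_center (a point): centre (32.5 mm above the underside) of the full reserve bin at the back of the left lane, 0.5 to 1 kg, same make; about 50 mm of lane between it and the front bin. Its brackets lie to the rear, up to 40 mm above its underside, and leave 40 mm free behind its front wall. Axes as the front bins'
- bin_left: the same front bin, origin mid-underside. Green open plastic box, 120 (x) x 100 (y) x 65 mm high, walls 4 mm. The top 14 mm of each wall is a rim 9 mm thick, flush inside, 5 mm proud outside; mid-thickness of the front rim is 60.5 mm from the bin's centre along -x, of the rear rim along +x, of the side rims 50.5 mm along y
- reserve_left: the same reserve bin, origin mid-underside; box and rim sizes as the front bins'
- place_middle (a point): front place of the middle lane: point on the slide surface, mid-lane, 60 mm behind the inner face of the front stop, so the centre of a bin standing against the stop is straight above it. Axes as the shelf's
- bin_middle_center (a point): centre (32.5 mm above the underside) of the bin in use at the front of the middle lane, 0.18 kg, up to 6 mm behind the stop at the start. One of the three front bins is empty, the others hold one or two brackets. x points to its rear wall (away from the robot), y left, z up
- reserve_middle_center (a point): centre (32.5 mm above the underside) of the full reserve bin at the back of the middle lane, 0.5 to 1 kg, same make; about 50 mm of lane between it and the front bin. Its brackets lie to the rear, up to 40 mm above its underside, and leave 40 mm free behind its front wall. Axes as the front bins'
- bin_middle: the same front bin, origin mid-underside. Green open plastic box, 120 (x) x 100 (y) x 65 mm high, walls 4 mm. The top 14 mm of each wall is a rim 9 mm thick, flush inside, 5 mm proud outside; mid-thickness of the front rim is 60.5 mm from the bin's centre along -x, of the rear rim along +x, of the side rims 50.5 mm along y
- reserve_middle: the same reserve bin, origin mid-underside; box and rim sizes as the front bins'
- place_right (a point): front place of the right lane: point on the slide surface, mid-lane, 60 mm behind the inner face of the front stop, so the centre of a bin standing against the stop is straight above it. Axes as the shelf's
- bin_right_center (a point): centre (32.5 mm above the underside) of the bin in use at the front of the right lane, 0.18 kg, up to 6 mm behind the stop at the start. One of the three front bins is empty, the others hold one or two brackets. x points to its rear wall (away from the robot), y left, z up
- reserve_right_center (a point): centre (32.5 mm above the underside) of the full reserve bin at the back of the right lane, 0.5 to 1 kg, same make; about 50 mm of lane between it and the front bin. Its brackets lie to the rear, up to 40 mm above its underside, and leave 40 mm free behind its front wall. Axes as the front bins'
- bin_right: the same front bin, origin mid-underside. Green open plastic box, 120 (x) x 100 (y) x 65 mm high, walls 4 mm. The top 14 mm of each wall is a rim 9 mm thick, flush inside, 5 mm proud outside; mid-thickness of the front rim is 60.5 mm from the bin's centre along -x, of the rear rim along +x, of the side rims 50.5 mm along y
- reserve_right: the same reserve bin, origin mid-underside; box and rim sizes as the front bins'
- bracket_a_center (a point): centre (half-way up) of a loose zinc-plated steel U bracket, 34 x 60 x 24 mm, lying in one of the front bins, within 45 mm of the middle of that bin; leave it alone
- bracket_b_center (a point): centre (half-way up) of a loose zinc-plated steel U bracket, 34 x 60 x 24 mm, lying in one of the front bins, within 45 mm of the middle of that bin; leave it alone
- bracket_c_center (a point): centre (half-way up) of a loose zinc-plated steel U bracket, 34 x 60 x 24 mm, lying in one of the front bins, within 45 mm of the middle of that bin; leave it alone
- screwdriver: loose screwdriver, 190 mm, on the bench in front of the shelf; leave alone
- tape_roll: loose roll of tape, 92 mm across, 48 mm high, lying flat on the left between robot and shelf; leave alone
- water_bottle: loose water bottle, 64 mm across, 200 mm high, standing at the back right; leave alone
- tie_cup: loose clear cup of cable ties, 56 mm across, ties to 165 mm high, standing at the back left; leave alone
Not all that is in view belongs to the job. What is shaped like the bin_middle but pink or purple is not meant.

How it is judged:
By the outcome, as a careful person would: the job done as asked, in the order asked, and still so for the second after the job is handed in, with the robot touching nothing.
It also fails if it takes over 58 s, if anything falls off the work surface, if the arm or the gripper's body presses on something with over 40 N, if the wrist force passes 120 N, or if a joint passes its speed limit or range.

## Robot

A 6-joint arm with a two-finger parallel gripper is mounted at the origin on the work surface. World frame = base frame: x ahead of the robot, y to its left, z up, the work surface at z = 0. Lengths are in m, angles in degrees, forces in N, time in s.
With the tool pointing down it reaches from about 0.275 to 0.875 m from the base axis. Payload 12.5 kg.
Tool frame: the origin (TCP) lies at the very end of the fingers, on their centre line; the grasp point (between the pads) lies bot.grip_point_offset behind it (bot.grip_point_offset is the distance from the TCP to the grasp point, in m); z points along the fingers, y is the line along which they close (so a half turn about z gives the same grasp; the last joint's range is limited). The gripper opens to 85 mm and grips with 20 to 120 N. Pads are 22 mm wide; open, the fingers measure 114 mm over their backs; the gripper's body (76 mm by 85 mm) begins 54 mm behind the grasp point. The pads swing forward as they close: fully open they stand 13 mm farther back than shut.
Start: joints at [59.267, 20.094, 94.641, -0, 65.266, -4.847], TCP at [0.24, 0.495, 0.231] pointing down, gripper open.
Joint ranges: [-157.81, 157.81], [-45, 120.19], [0.68, 151.7], [-89.99, 269.99], [4.06, 180], [-164.3, 164.3]. Speed limits (degrees/s): [127.2, 127.2, 159.86, 180, 180, 180].

## Interface

Orientations are given as a 3x3 rotation matrix whose columns are the frame's x, y, z axes.
In Python, from cell import bot, viewer, job gives the robot as it stands.
- The arm moves only by the shell command python3 -m handwheel 'ROWS'. ROWS is JSON, a list that holds one entry, the list of rows, each a list of 7 numbers: the opening, from -1 (shut) to 1 (fully open), then the shift along the tool's x, y, z in mm, then the turn, a rotation vector about the tool's x, y, z in rad. A call has 1 to 12 rows; each row is the pose to reach, as a shift and turn from the pose commanded when the call began, along the tool's axes at that moment; what a row does not reach only later rows make up. A row lasts 1/12 s, in which the tool goes at most 41.7 mm and 7.16 degrees, less where a joint would pass 70% of its speed; a pose out of reach is approached as far as the arm can. A call with a gripper value outside its range is refused whole. The fingers move at their own pace and stop on an object; the grip force is fixed at half the most. Time passes only in rows, so rows that repeat a pose let the fingers close. It gives the time, the measured TCP pose, the force, the opening and the grip force at its end, in the units of the state.
- bot.sense(): the state, without advancing time (a new reading comes with each control period).
- viewer.get_image(name): name is "scene" or "top" or "wrist"; returns the picture (480x640x3 uint8, red, green, blue); there is no depth.
- viewer.camera_info(name): a dict with "fx", "fy", "cx", "cy" (pixels), "pose" (4x4, takes a point from camera to world coordinates); the wrist camera has in their place "tool_from_camera" (4x4, takes a point from camera to tool coordinates, whose origin is the TCP and whose axes are the flange's). Camera axes: x right, y down, z forward; pixel columns grow to the right and rows downward; lengths in m; the calibration is good to about 2 mm. The wrist camera is an equidistant fisheye: a pixel r from the principal point sees the ray r / f radians off the axis. A picture is of the moment at which its call begins: read the wrist's pose just before it. camera_info takes no time and is no camera call.
- job.sign_off(): hands the job in; it is judged then, once.
The state is a dict: "t": time; "joint_pos": joint angles; "qd": joint speeds; "effort": joint torques, N m; "position": TCP position; "tcp_rot": TCP orientation; "force": force on the tool from outside, world axes, zero at the start; "wrist_torque": the same for the moment, N m; "finger_gap": opening from 0.0 (shut) to 1.0 (fully open); "finger_force": force on a finger pad.
Only numpy, scipy, OpenCV 4.12 (cv2) and the standard library are available. Lean on these libraries where they do the work, as an engineer would, in place of code of your own. Each camera call takes 0.05 s, during which the arm holds its last target. There are 200 camera calls.

## Working session

There is one attempt and no reset: what is moved stays moved. The work goes in short steps, Python scripts to look and compute and a shell command to move; the robot and the scene stay as the last step left them, time stands still between calls to the robot, and variables do not carry over. Pictures are saved under pics/ and viewed, at most 10 in all, crops included, and the job is handed in when it is done.

```bash
mkdir -p pics; ls; python3 - <<'E'
from cell import bot,viewer
import cv2,numpy as np
s=bot.sense();print(s['position'],np.round(s['tcp_rot'],3),s['finger_gap'],bot.grip_point_offset,s['t'])
for n in('top','scene','wrist'):
    i=viewer.get_image(n);cv2.imwrite(f'pics/{n}0.png',i[:,:,::-1]);
    c=viewer.camera_info(n);print(n,{k:np.round(v,3).tolist() if not isinstance(v,str) else v for k,v in c.items()})
E
```

```text
pics
[0.23992841 0.49454366 0.23075165] [[-0.9    0.437 -0.001]
 [ 0.437  0.9   -0.001]
 [ 0.    -0.001 -1.   ]] 0.9976272770421439 0.0187 0.0
top {'fx': 574.28, 'fy': 574.28, 'cx': 312.718, 'cy': 238.579, 'pose': [[-0.016, -0.982, 0.19, 0.263], [-1.0, 0.018, 0.011, -0.022], [-0.014, -0.19, -0.982, 1.289], [0.0, 0.0, 0.0, 1.0]]}
scene {'fx': 611.278, 'fy': 611.278, 'cx': 320.326, 'cy': 240.055, 'pose': [[-0.573, 0.532, -0.623, 1.515], [0.82, 0.386, -0.424, 0.678], [0.015, -0.754, -0.657, 1.165], [0.0, 0.0, 0.0, 1.0]]}
wrist {'fx': 371.648, 'fy': 371.648, 'cx': 318.289, 'cy': 239.478, 'tool_from_camera': [[-0.0, -0.966, -0.259, 0.065], [1.0, -0.0, -0.0, 0.001], [-0.0, -0.259, 0.966, -0.142], [0.0, 0.0, 0.0, 1.0]]}
```

View pics/top0.png

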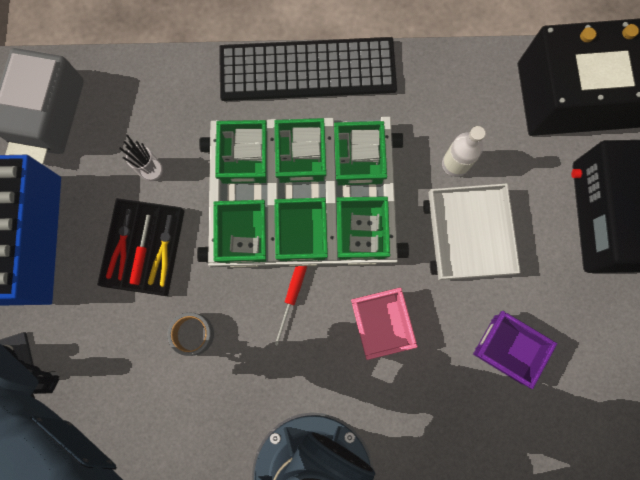

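View pics/scene0.png

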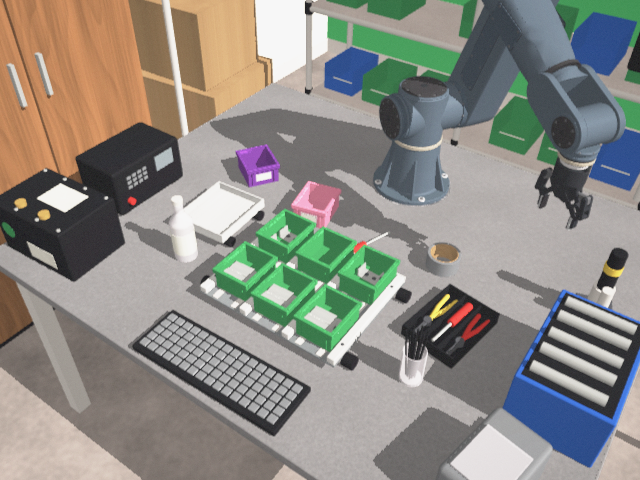

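The top view shows the front bins: left at (241,231) with one bracket, middle at (302,229) empty, right at (363,228) with two. The return tray is at (475,232) and the bottle at (462,150). Candidates for the empty bin are these three, plus the pink bin (384,323) and the purple one (515,348), which are excluded by colour. I choose the middle bin.

```bash
cat > h.py <<'E'
import cv2,numpy as np
from cell import bot,viewer
def cast(n,px,z):
    c=viewer.camera_info(n);P=np.array(c['pose']);px=np.atleast_2d(px).astype(float)
    d=np.c_[(px[:,0]-c['cx'])/c['fx'],(px[:,1]-c['cy'])/c['fy'],np.ones(len(px))]@P[:3,:3].T
    return P[:3,3]+d*((z-P[2,3])/d[:,2])[:,None]
def rects(n,mask,z,amin=800):
    out=[]
    for k in cv2.findContours(mask,cv2.RETR_EXTERNAL,cv2.CHAIN_APPROX_NONE)[0]:
        if cv2.contourArea(k)<amin: continue
        w=cast(n,k[:,0],z)[:,:2];r=cv2.minAreaRect((w*1000).astype(np.float32))
        out.append((k[:,0].mean(0).round(),np.round(r[0],1),np.round(r[1],1),round(r[2],1),np.percentile(w,[1,99],axis=0).round(4).tolist()))
    return out
def green(im):
    h=cv2.cvtColor(im,cv2.COLOR_RGB2HSV);return cv2.inRange(h,(50,120,40),(80,255,255))
E
python3 - <<'E'
from h import *
im=cv2.imread('pics/top0.png')[:,:,::-1].copy()
m=green(im)
for r in rects('top',m,.101): print(r)
h=cv2.cvtColor(im,cv2.COLOR_RGB2HSV);w=cv2.inRange(h,(0,0,150),(180,60,255));w[:,:420]=0;w[:180]=0;w[:,530:]=0;w[300:]=0
print('tray');[print(r) for r in rects('top',w,.056)]
print('bottle cap',cast('top',[[477,133]],.2),'base',cast('top',[[457,168]],.0))
c=np.hstack([cv2.resize(im[185:275,200:400],None,fx=3,fy=3),cv2.resize(im[170:290,420:530],(248,270))])
cv2.imwrite('pics/crop1.png',c[:,:,::-1][:,:800])
E
```

```text
(array([239., 231.]), array([513.4, 147.4]), array([130.8, 110. ]), 0.6, [[0.4479, 0.0923], [0.5789, 0.2015]])
(array([300., 229.]), array([514.4,  17.1]), array([107.9, 133.4]), 89.8, [[0.4479, -0.0367], [0.5809, 0.0713]])
(array([362., 227.]), array([ 515. , -114.7]), array([109.4, 131.8]), 88.9, [[0.4497, -0.1687], [0.5818, -0.0596]])
(array([360., 152.]), array([ 681.4, -113.6]), array([141.5, 108.8]), 0.6, [[0.6106, -0.1682], [0.7521, -0.0587]])
(array([241., 151.]), array([689.1, 145.9]), array([141.7, 107.2]), 0.0, [[0.6184, 0.0923], [0.7599, 0.1994]])
(array([300., 150.]), array([690.2,  16.7]), array([140.9, 108.6]), 0.6, [[0.6196, -0.0377], [0.7604, 0.0706]])
tray
(array([473., 231.]), array([ 513.8, -358.5]), array([202.2, 177.9]), 3.5, [[0.4096, -0.4499], [0.6182, -0.2653]])
bottle cap [[ 0.68167083 -0.34037906  0.2       ]] base [[ 0.67345998 -0.34646922  0.        ]]
```

View pics/crop1.png

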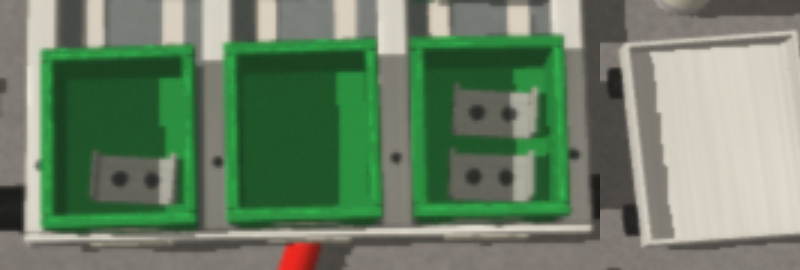

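The crop confirms the middle front bin is empty: the left holds one bracket and the right two. Its centre is at about (0.515, 0.017), with a size of 130x110 that matches the given rim. The tray centre is at about (0.514, -0.362), yaw +3.5°. I'll move above the front rim.

```bash
python3 -m handwheel '[[[0,-35,-29,0,0,0,0.1],[0,-70,-58,0,0,0,0.2],[0,-105,-87,0,0,0,0.3],[0,-140,-116,0,0,0,0.4],[0,-175,-145,0,0,0,0.5],[0,-210,-174,0,0,0,0.6],[0,-245,-203,0,0,0,0.7],[0,-280,-232,0,0,0,0.8],[0,-315,-261,0,0,0,0.9],[0,-345,-288,0,0,0,1.0],[0,-375,-313,0,0,0,1.08],[0,-400,-335,0,0,0,1.119]]]'; python3 -m handwheel '[[[0,0,0,0,0,0,0]]]'
python3 - <<'E'
from h import *
s=bot.sense();print(s['position'],np.round(s['tcp_rot'],3),s['finger_gap'],s['t'],s['force'])
E
```

```text
t: 1.15
position: [0.4454, 0.0367, 0.2314]
tcp_rot: [[0.005, 1.0, 0.0], [1.0, -0.005, 0.0], [0.0, 0.0, -1.0]]
force: [0.4, 0.4, -0.3]
finger_gap: 0.5
finger_force: 0.0
t: 1.23
position: [0.4472, 0.0335, 0.2313]
tcp_rot: [[0.008, 1.0, 0.001], [1.0, -0.008, -0.001], [-0.001, 0.001, -1.0]]
force: [-0.8, 0.6, -1.3]
finger_gap: 0.5
finger_force: 0.0
[0.44716377 0.03348289 0.23134551] [[ 0.008  1.     0.001]
 [ 1.    -0.008 -0.001]
 [-0.001  0.001 -1.   ]] 0.4995123872634908 1.2333 [-0.83026792  0.64058883 -1.32220163]
```

```bash
python3 -m handwheel '[[[0,0,0,0,0,0,0],[0,0,0,0,0,0,0],[0,0,0,0,0,0,0]]]'
python3 - <<'E'
from h import *
s=bot.sense()
im=viewer.get_image('wrist');cv2.imwrite('pics/w1.png',im[:,:,::-1])
print(s['position'])
E
```

```text
t: 1.48
position: [0.4446, 0.0398, 0.2312]
tcp_rot: [[-0.002, 1.0, -0.0], [1.0, 0.002, 0.0], [0.0, -0.0, -1.0]]
force: [-0.6, 0.8, 0.4]
finger_gap: 0.501
finger_force: 0.0
[0.44462055 0.03978188 0.23117103]
```

View pics/w1.png

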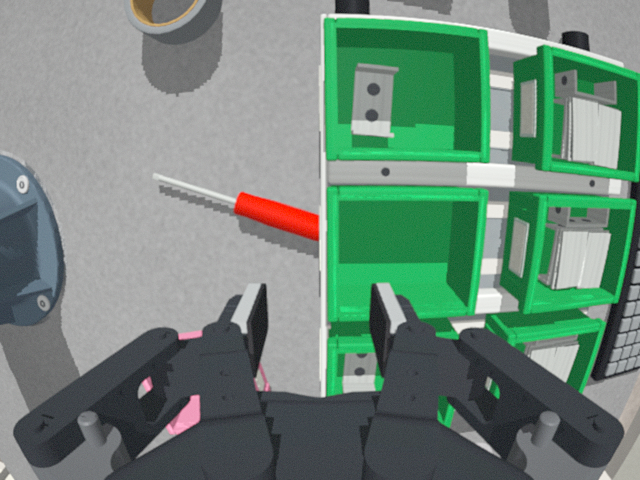

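The wrist view shows the empty middle bin with its front rim at columns 328-338 (rows 192-318). I'll cast those pixels onto z=0.101.

```bash
cat >> h.py <<'E'
def wcast(px,z,p,R):
    c=viewer.camera_info('wrist');T=np.array(c['tool_from_camera']);px=np.atleast_2d(px).astype(float)
    u=(px-[c['cx'],c['cy']])/c['fx'];r=np.linalg.norm(u,axis=1)+1e-9
    d=np.c_[u*(np.sin(r)/r)[:,None],np.cos(r)]@(np.array(R)@T[:3,:3]).T
    o=np.array(p)+np.array(R)@T[:3,3]
    return o+d*((z-o[2])/d[:,2])[:,None]
E
python3 - <<'E'
from h import *
s=bot.sense()
im=cv2.imread('pics/w1.png')[:,:,::-1].copy();g=green(im)
for v in(210,250,290):
    print(v,np.flatnonzero(g[v,320:350])[[0]]+320)
    h=cv2.cvtColor(im,cv2.COLOR_RGB2HSV)[v,322:346];print(h[:,2])
print(wcast([[330,192],[328,318],[329,255],[338,255],[485,187],[477,316]],.101,s['position'],s['tcp_rot']).round(4))
E
```

```text
210 [327]
[229 236 235 205 157 156 181 191 192 190 199 210 208 213 201 189 169 142
 131 129 135 137 128 133]
250 [327]
[228 237 235 205 161 156 178 187 192 187 192 207 216 210 196 187 169 145
 130 129 132 132 131 128]
290 [328]
[233 240 236 206 159 154 174 186 189 189 190 201 210 210 193 189 187 186
 184 186 184 183 186 186]
[[ 0.454   0.0693  0.101 ]
 [ 0.4535 -0.0335  0.101 ]
 [ 0.4537  0.0207  0.101 ]
 [ 0.4606  0.0207  0.101 ]
 [ 0.5767  0.0761  0.101 ]
 [ 0.5842 -0.0359  0.101 ]]
```

```bash
python3 -m handwheel '[[[0,-12,6,10,0,0,0],[0,-22,11.5,40,0,0,0],[0,-22,11.5,75,0,0,0],[0,-22,11.5,105,0,0,0],[0,-22,11.5,130,0,0,0],[0,-22,11.5,148,0,0,0],[0,-22,11.5,156,0,0,0],[0,-22,11.5,159,0,0,0],[0,-22,11.5,159,0,0,0],[0,-22,11.5,159,0,0,0]]]'
python3 -m handwheel '[[[-1,0,0,0,0,0,0],[-1,0,0,0,0,0,0],[-1,0,0,0,0,0,0],[-1,0,0,0,0,0,0],[-1,0,0,0,0,0,0],[-1,0,0,0,0,0,0]]]'
```

```text
t: 2.37
position: [0.4572, 0.0171, 0.0733]
tcp_rot: [[-0.001, 1.0, 0.001], [1.0, 0.001, -0.0], [-0.0, 0.001, -1.0]]
force: [0.3, -0.2, 0.2]
finger_gap: 0.503
finger_force: 0.0
t: 2.87
position: [0.4571, 0.0168, 0.0731]
tcp_rot: [[-0.0, 1.0, 0.001], [1.0, 0.0, -0.0], [-0.0, 0.001, -1.0]]
force: [-2.2, 0.8, 7.1]
finger_gap: 0.093
finger_force: 59.5
```

```bash
python3 -m handwheel '[[[-1,0,0,-4,0,0,0],[-1,0,0,-12,0,0,0],[-1,0,0,-25,0,0,0],[-1,0,0,-40,0,0,0],[-1,0,0,-55,0,0,0],[-1,0,0,-70,0,0,0],[-1,0,0,-85,0,0,0],[-1,0,0,-97,0,0,0],[-1,0,0,-105,0,0,0],[-1,0,0,-110,0,0,0],[-1,0,0,-110,0,0,0]]]'
python3 - <<'E'
from h import *
im=viewer.get_image('scene');cv2.imwrite('pics/s2.png',im[60:400,120:520,::-1].repeat(1,0))
E
```

```text
t: 3.78
position: [0.4569, 0.0168, 0.1832]
tcp_rot: [[0.0, 1.0, 0.001], [1.0, -0.0, -0.0], [-0.0, 0.001, -1.0]]
force: [-0.2, -0.5, -2.2]
finger_gap: 0.092
finger_force: 58.5
```

View pics/s2.png

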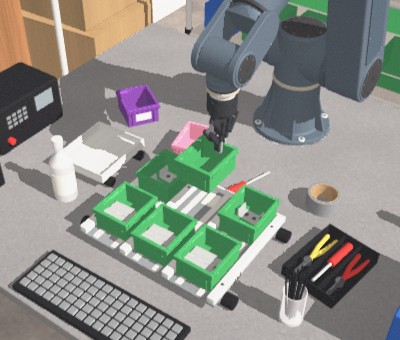

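The bin is off the shelf, level and held by its front rim at crop (207,160). I'll carry it right to the tray.

```bash
python3 -m handwheel '[[[-1,-4,0,0,0,0,0],[-1,-14,0,0,0,0,0],[-1,-30,0,0,0,0,0],[-1,-50,0,0,0,0,0],[-1,-72,0,0,0,0,0],[-1,-94,0,0,0,0,0],[-1,-116,0,0,0,0,0],[-1,-138,0,0,0,0,0],[-1,-160,0,0,0,0,0],[-1,-182,0,0,0,0,0],[-1,-200,0,0,0,0,0],[-1,-215,0,0,0,0,0]]]'
python3 -m handwheel '[[[-1,-10,0,0,0,0,0],[-1,-24,0,0,0,0,0],[-1,-42,0,0,0,0,-0.01],[-1,-62,0,0,0,0,-0.02],[-1,-84,0,0,0,0,-0.03],[-1,-106,-1,0,0,0,-0.04],[-1,-126,-2,0,0,0,-0.05],[-1,-143,-2,0,0,0,-0.06],[-1,-156,-2,0,0,0,-0.061],[-1,-164,-2,0,0,0,-0.061],[-1,-167,-2,0,0,0,-0.061],[-1,-167,-2,0,0,0,-0.061]]]'
python3 - <<'E'
from h import *
s=bot.sense();print(s['position'])
im=viewer.get_image('wrist');cv2.imwrite('pics/w3.png',im[:,:,::-1])
im=viewer.get_image('top')
g=green(im);g[:,:400]=0
R=rects('top',g,s['position'][2]+.0285,300);[print(r) for r in R]
E
```

```text
t: 4.83
position: [0.4559, -0.2002, 0.1816]
tcp_rot: [[0.001, 1.0, -0.001], [1.0, -0.001, 0.0], [0.0, -0.001, -1.0]]
force: [-0.6, 0.3, -1.4]
finger_gap: 0.089
finger_force: 58.5
t: 5.83
position: [0.4545, -0.3653, 0.1821]
tcp_rot: [[-0.061, 0.998, -0.0], [0.998, 0.061, 0.0], [0.0, -0.0, -1.0]]
force: [0.0, -0.7, -1.5]
finger_gap: 0.09
finger_force: 58.5
[ 0.45450971 -0.36534375  0.18207568]
(array([481., 206.]), array([ 536.5, -324.1]), array([ 80.2, 175.1]), 51.7, [[0.4456, -0.4077], [0.5804, -0.2938]])
```

View pics/w3.png

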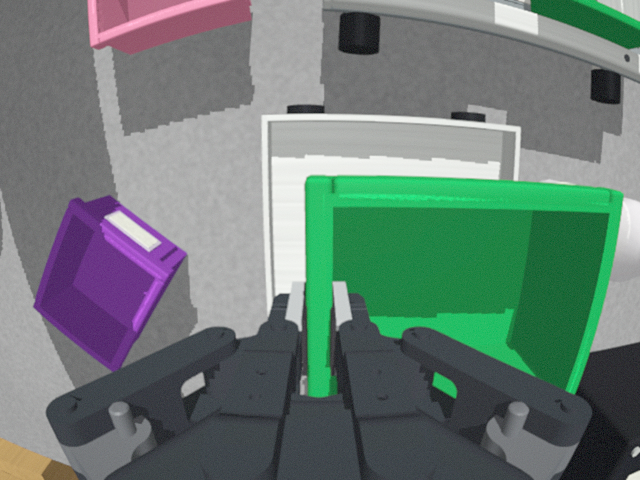

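The wrist view shows the tray's left wall running (264,116) to (519,127), and the held bin's left rim running (307,178) to (620,190). I'll check both in world coordinates.

```bash
python3 - <<'E'
from h import *
s=bot.sense()
t=wcast([[264,116],[519,127]],.056,s['position'],s['tcp_rot']);b=wcast([[307,178],[620,190]],.211,s['position'],s['tcp_rot'])
for q in(t,b):
    d=q[1]-q[0];print(q.round(4),np.linalg.norm(d),np.degrees(np.arctan2(d[1],d[0])))
    u=d/np.linalg.norm(d);n=np.array([u[1],-u[0],0]);print(q.mean(0)+n*(.085 if q is t else .055))
E
```

```text
[[ 0.4114 -0.2813  0.056 ]
 [ 0.6078 -0.2692  0.056 ]] 0.1968031316958745 3.5310631802224814
[ 0.51484344 -0.36010448  0.056     ]
[[ 0.4487 -0.3096  0.211 ]
 [ 0.5711 -0.3013  0.211 ]] 0.1226825893588288 3.874523069133264
[ 0.5136641  -0.36035337  0.211     ]
```

```bash
python3 -m handwheel '[[[-1,0,0,5,0,0,0],[-1,0,0,17,0,0,0],[-1,0,0,33,0,0,0],[-1,0,0,50,0,0,0],[-1,0,0,66,0,0,0],[-1,0,0,80,0,0,0],[-1,0,0,92,0,0,0],[-1,0,0,100,0,0,0],[-1,0,0,105,0,0,0],[-1,0,0,108,0,0,0],[-1,0,0,108,0,0,0]]]'
python3 -m handwheel '[[[-1,0,0,1,0,0,0],[-1,0,0,2,0,0,0],[-1,0,0,3,0,0,0],[-1,0,0,4,0,0,0],[-1,0,0,4,0,0,0],[-1,0,0,4,0,0,0]]]'
```

```text
t: 6.85
position: [0.4546, -0.3651, 0.074]
tcp_rot: [[-0.061, 0.998, -0.0], [0.998, 0.061, 0.0], [0.0, -0.0, -1.0]]
force: [-0.8, -0.6, -1.3]
finger_gap: 0.093
finger_force: 58.4
t: 7.35
position: [0.4546, -0.3652, 0.0704]
tcp_rot: [[-0.061, 0.998, 0.0], [0.998, 0.061, -0.0], [-0.0, 0.0, -1.0]]
force: [0.2, -0.2, -1.1]
finger_gap: 0.096
finger_force: 58.4
```

No contact yet, so I'll creep on.

```bash
python3 -m handwheel '[[[-1,0,0,0.5,0,0,0],[-1,0,0,1,0,0,0],[-1,0,0,1,0,0,0],[-1,0,0,1,0,0,0]]]'; python3 -m handwheel '[[[-1,0,0,0.5,0,0,0],[-1,0,0,1,0,0,0],[-1,0,0,1,0,0,0],[-1,0,0,1,0,0,0]]]'
```

```text
t: 7.68
position: [0.4546, -0.3653, 0.0694]
tcp_rot: [[-0.061, 0.998, 0.0], [0.998, 0.061, -0.0], [-0.0, 0.0, -1.0]]
force: [-1.2, 1.0, -1.0]
finger_gap: 0.098
finger_force: 58.9
t: 8.02
position: [0.4546, -0.3653, 0.0691]
tcp_rot: [[-0.061, 0.998, 0.0], [0.998, 0.061, -0.0], [-0.0, 0.0, -1.0]]
force: [-4.3, 2.4, 8.6]
finger_gap: 0.094
finger_force: 60.5
```

Set down (force +8.6 N). Release and rise.

```bash
python3 -m handwheel '[[[-0.2,0,0,-0.5,0,0,0],[-0.2,0,0,-0.5,0,0,0],[-0.2,0,0,-0.5,0,0,0],[-0.2,0,0,-0.5,0,0,0],[-0.2,0,0,-0.5,0,0,0]]]'
python3 -m handwheel '[[[-0.2,0,0,-8,0,0,0],[-0.2,0,0,-25,0,0,0],[-0.2,0,0,-50,0,0,0],[-0.2,0,0,-80,0,0,0],[-0.2,0,0,-110,0,0,0],[-0.2,0,0,-135,0,0,0],[-0.2,0,0,-145,0,0,0],[-0.2,0,0,-145,0,0,0]]]'
python3 - <<'E'
from h import *
s=bot.sense();im=viewer.get_image('wrist');cv2.imwrite('pics/w4.png',im[:,:,::-1])
im=viewer.get_image('scene');cv2.imwrite('pics/s4.png',im[150:350,150:470,::-1])
E
```

```text
t: 8.43
position: [0.4546, -0.3652, 0.0687]
tcp_rot: [[-0.061, 0.998, -0.0], [0.998, 0.061, 0.0], [0.0, -0.0, -1.0]]
force: [-0.8, -0.1, -0.8]
finger_gap: 0.4
finger_force: 0.0
t: 9.1
position: [0.4553, -0.3659, 0.2164]
tcp_rot: [[-0.061, 0.998, 0.003], [0.998, 0.061, -0.003], [-0.003, 0.003, -1.0]]
force: [0.4, 0.2, -0.3]
finger_gap: 0.397
finger_force: 0.0
```

View pics/w4.png

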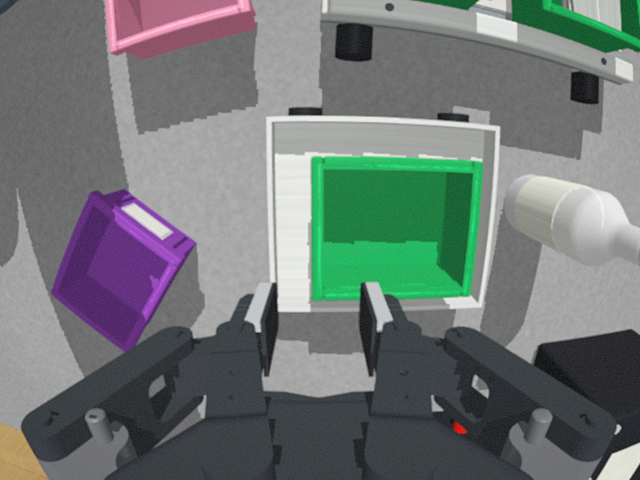

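The empty bin stands upright inside the tray, with its rim spanning columns 312-480 inside the walls at 268-498. Now to the reserve of the middle lane.

```bash
python3 -m handwheel '[[[-0.2,15,7,0,0,0,0],[-0.2,45,20,0,0,0,0.01],[-0.2,80,36,0,0,0,0.02],[-0.2,115,52,0,0,0,0.03],[-0.2,150,68,0,0,0,0.04],[-0.2,185,83,0,0,0,0.05],[-0.2,220,99,0,0,0,0.061],[-0.2,255,115,0,0,0,0.061],[-0.2,290,131,0,0,0,0.061],[-0.2,325,146,0,0,0,0.061],[-0.2,355,160,0,0,0,0.061],[-0.2,373,168,0,0,0,0.061]]]'
python3 -m handwheel '[[[-0.2,0,0,0,0,0,0],[-0.2,0,0,0,0,0,0],[-0.2,0,0,0,0,0,0]]]'
python3 - <<'E'
from h import *
s=bot.sense();im=viewer.get_image('wrist');cv2.imwrite('pics/w5.png',im[:,:,::-1])
print(s['position'],np.round(s['tcp_rot'],3).tolist())
E
```

```text
t: 10.2
position: [0.5995, 0.0206, 0.2115]
tcp_rot: [[-0.002, 1.0, -0.003], [1.0, 0.002, 0.001], [0.001, -0.003, -1.0]]
force: [0.4, -0.2, 0.1]
finger_gap: 0.398
finger_force: 0.0
t: 10.45
position: [0.5988, 0.0167, 0.2124]
tcp_rot: [[0.0, 1.0, -0.002], [1.0, -0.0, -0.0], [-0.0, -0.002, -1.0]]
force: [-0.1, -0.8, 0.0]
finger_gap: 0.402
finger_force: 0.0
[0.59881376 0.0167272  0.21236922] [[0.0, 1.0, -0.002], [1.0, -0.0, -0.0], [-0.0, -0.002, -1.0]]
```

View pics/w5.png

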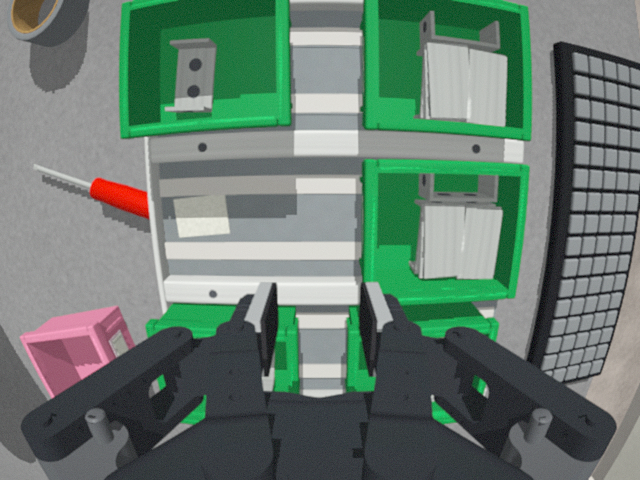

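The middle lane is clear, with a flat patch (label) on it at (200,215). The reserve's front rim is at columns ~365-377, rows 165-300, and the stop lip at column ~157.

```bash
python3 - <<'E'
from h import *
s=bot.sense();im=cv2.imread('pics/w5.png');v=cv2.cvtColor(im,cv2.COLOR_BGR2HSV)[:,:,2]
print(v[230,355:390]);print(v[220,140:170])
p=s['position'];R=s['tcp_rot']
print(wcast([[364,230],[377,230],[366,163],[363,297],[528,168],[516,297]],.101,p,R).round(4)); print(wcast([[152,220],[159,220]],.052,p,R).round(4))
E
```

```text
[110 105 108 110 107 107 111 107 108 115 149 164 169 174 174 173 186 200
 203 188 178 168 139 118 114 115 119 112 113 119 119 117 118 114 117]
[103 109 112 105 106 109 104  98 103 134 189 217 222 218 202 166 132 126
 125 125 123 125 125 143 153 150 153 156 153 153]
[[ 0.6318  0.0213  0.101 ]
 [ 0.6412  0.0213  0.101 ]
 [ 0.6322  0.0685  0.101 ]
 [ 0.6329 -0.0302  0.101 ]
 [ 0.7589  0.0705  0.101 ]
 [ 0.7631 -0.035   0.101 ]]
[[0.4507 0.0193 0.052 ]
 [0.4579 0.0192 0.052 ]]
```

```bash
python3 -m handwheel '[[[-0.2,0,10,5,0,0,0],[-0.2,1,25,20,0,0,0],[-0.2,1,37,45,0,0,0],[-0.2,1,37.5,75,0,0,0],[-0.2,1,37.5,102,0,0,0],[-0.2,1,37.5,123,0,0,0],[-0.2,1,37.5,135,0,0,0],[-0.2,1,37.5,140,0,0,0],[-0.2,1,37.5,141,0,0,0],[-0.2,1,37.5,141,0,0,0],[-0.2,1,37.5,141,0,0,0]]]'
python3 -m handwheel '[[[-1,0,0,0,0,0,0],[-1,0,0,0,0,0,0],[-1,0,0,0,0,0,0],[-1,0,0,0,0,0,0],[-1,0,0,0,0,0,0],[-1,0,0,0,0,0,0]]]'
```

```text
t: 11.42
position: [0.6379, 0.0182, 0.0742]
tcp_rot: [[0.0, 1.0, 0.002], [1.0, -0.0, -0.0], [-0.0, 0.002, -1.0]]
force: [-0.6, 1.5, 0.1]
finger_gap: 0.401
finger_force: 0.0
t: 11.92
position: [0.6371, 0.0185, 0.0739]
tcp_rot: [[-0.001, 1.0, 0.0], [1.0, 0.001, -0.0], [-0.0, 0.0, -1.0]]
force: [-3.1, 0.4, 5.7]
finger_gap: 0.093
finger_force: 59.4
```

```bash
python3 -m handwheel '[[[-1,0,-1,0,0,0,0],[-1,0,-4,0,0,0,0],[-1,0,-9,0,0,0,0],[-1,0,-15,0,0,0,0],[-1,0,-22,0,0,0,0],[-1,0,-29,0,0,0,0],[-1,0,-36,0,0,0,0],[-1,0,-43,0,0,0,0],[-1,0,-49,0,0,0,0],[-1,0,-54,0,0,0,0],[-1,0,-58,0,0,0,0],[-1,0,-60,0,0,0,0]]]'
```

```text
t: 12.92
position: [0.5783, 0.0182, 0.0739]
tcp_rot: [[0.0, 1.0, 0.004], [1.0, -0.0, -0.0], [-0.0, 0.004, -1.0]]
force: [6.5, 0.7, -0.3]
finger_gap: 0.093
finger_force: 58.7
```

Sliding with ~6 N of drag. Continue.

```bash
python3 -m handwheel '[[[-1,0,-3,0,0,0,0],[-1,0,-9,0,0,0,0],[-1,0,-17,0,0,0,0],[-1,0,-27,0,0,0,0],[-1,0,-38,0,0,0,0],[-1,0,-49,0,0,0,0],[-1,0,-60,0,0,0,0],[-1,0,-71,0,0,0,0],[-1,0,-81,0,0,0,0],[-1,0,-90,0,0,0,0],[-1,0,-98,0,0,0,0],[-1,0,-104,0,0,0,0]]]'
python3 -m handwheel '[[[-1,0,-4,0,0,0,0],[-1,0,-7,0,0,0,0],[-1,0,-9,0,0,0,0],[-1,0,-11,0,0,0,0],[-1,0,-12,0,0,0,0],[-1,0,-13,0,0,0,0],[-1,0,-14,0,0,0,0],[-1,0,-14,0,0,0,0]]]'
```

```text
t: 13.92
position: [0.4745, 0.0182, 0.0738]
tcp_rot: [[0.0, 1.0, 0.005], [1.0, -0.0, -0.0], [-0.0, 0.005, -1.0]]
force: [6.2, -0.7, 0.2]
finger_gap: 0.094
finger_force: 59.1
t: 14.58
position: [0.4609, 0.0182, 0.0738]
tcp_rot: [[0.0, 1.0, 0.005], [1.0, -0.0, -0.0], [-0.0, 0.005, -1.0]]
force: [5.5, -0.3, 1.9]
finger_gap: 0.094
finger_force: 59.2
```

```bash
python3 -m handwheel '[[[-1,0,-1,0,0,0,0],[-1,0,-2,0,0,0,0],[-1,0,-3,0,0,0,0],[-1,0,-4,0,0,0,0]]]'; python3 -m handwheel '[[[-1,0,-0.5,0,0,0,0],[-1,0,-1,0,0,0,0],[-1,0,-1,0,0,0,0]]]';  python3 -m handwheel '[[[-1,0,-0.5,0,0,0,0],[-1,0,-1,0,0,0,0],[-1,0,-1,0,0,0,0]]]'
```

```text
t: 14.92
position: [0.4571, 0.0182, 0.0738]
tcp_rot: [[0.0, 1.0, 0.005], [1.0, -0.0, -0.0], [-0.0, 0.005, -1.0]]
force: [6.9, -0.0, 1.0]
finger_gap: 0.093
finger_force: 59.1
t: 15.17
position: [0.4561, 0.0182, 0.0738]
tcp_rot: [[0.0, 1.0, 0.005], [1.0, -0.0, -0.0], [-0.0, 0.005, -1.0]]
force: [5.3, 0.4, 1.3]
finger_gap: 0.091
finger_force: 59.2
t: 15.42
position: [0.4551, 0.0182, 0.0738]
tcp_rot: [[0.0, 1.0, 0.005], [1.0, -0.0, -0.0], [-0.0, 0.005, -1.0]]
force: [6.5, 0.6, 3.3]
finger_gap: 0.095
finger_force: 59.2
```

```bash
python3 -m handwheel '[[[-1,0,-0.5,0,0,0,0],[-1,0,-1,0,0,0,0],[-1,0,-1,0,0,0,0]]]'; python3 -m handwheel '[[[-1,0,-0.5,0,0,0,0],[-1,0,-1,0,0,0,0],[-1,0,-1,0,0,0,0]]]';  python3 -m handwheel '[[[-1,0,-0.5,0,0,0,0],[-1,0,-1,0,0,0,0],[-1,0,-1,0,0,0,0]]]'
```

```text
t: 15.67
position: [0.4541, 0.0182, 0.0738]
tcp_rot: [[0.0, 1.0, 0.005], [1.0, -0.0, -0.0], [-0.0, 0.005, -1.0]]
force: [5.5, -0.6, 1.4]
finger_gap: 0.091
finger_force: 59.2
t: 15.92
position: [0.4531, 0.0182, 0.0738]
tcp_rot: [[0.0, 1.0, 0.005], [1.0, -0.0, -0.0], [-0.0, 0.005, -1.0]]
force: [6.4, -0.0, 2.2]
finger_gap: 0.095
finger_force: 59.2
t: 16.17
position: [0.4521, 0.0182, 0.0738]
tcp_rot: [[0.0, 1.0, 0.005], [1.0, -0.0, -0.0], [-0.0, 0.005, -1.0]]
force: [6.6, 0.1, 1.9]
finger_gap: 0.094
finger_force: 59.2
```

```bash
python3 -m handwheel '[[[-1,0,-0.5,0,0,0,0],[-1,0,-1,0,0,0,0],[-1,0,-1,0,0,0,0]]]'; python3 -m handwheel '[[[-1,0,-0.5,0,0,0,0],[-1,0,-1,0,0,0,0],[-1,0,-1,0,0,0,0]]]'
python3 - <<'E'
from h import *
im=viewer.get_image('top');
g=green(im);[print(r) for r in rects('top',g,.101,300)]
c=cv2.resize(im[190:290,200:400],None,fx=4,fy=4);cv2.imwrite('pics/t6.png',c[:,:,::-1])
E
```

```text
t: 16.42
position: [0.4519, 0.0182, 0.0738]
tcp_rot: [[0.0, 1.0, 0.007], [1.0, -0.0, -0.0], [-0.0, 0.007, -1.0]]
force: [10.4, 0.8, -3.1]
finger_gap: 0.09
finger_force: 58.6
t: 16.67
position: [0.4517, 0.0182, 0.0739]
tcp_rot: [[0.0, 1.0, 0.009], [1.0, -0.0, -0.0], [-0.0, 0.009, -1.0]]
force: [15.2, 0.5, -8.3]
finger_gap: 0.094
finger_force: 58.6
(array([301., 204.]), array([565.8,  15.6]), array([106.8,  22. ]), 88.9, [[0.5543, -0.0373], [0.5776, 0.0688]])
(array([234., 230.]), array([513.4, 148.5]), array([107.2, 131.5]), 89.5, [[0.4479, 0.0944], [0.5789, 0.2015]])
(array([362., 227.]), array([ 515. , -114.4]), array([108.6, 131.8]), 89.0, [[0.4497, -0.1683], [0.5818, -0.0602]])
(array([478., 227.]), array([ 511.9, -355.7]), array([130.4, 116.9]), 3.7, [[0.4455, -0.4165], [0.5797, -0.2959]])
(array([360., 152.]), array([ 681.4, -113.6]), array([141.3, 108.7]), 0.5, [[0.6111, -0.1681], [0.7521, -0.0589]])
(array([241., 151.]), array([689.1, 145.9]), array([141.7, 107.2]), 0.0, [[0.6197, 0.0923], [0.7598, 0.1994]])
```

View pics/t6.png

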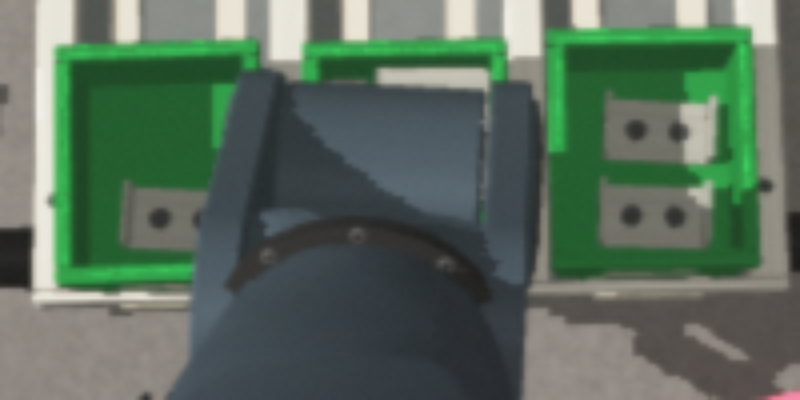

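The reserve has stopped at the lip: the force climbs to 15 N while the position stays put, and the rear rim is at x 0.578. I'll ease off slightly, release and rise.

```bash
python3 -m handwheel '[[[-1,0,0.8,0,0,0,0],[-1,0,0.8,0,0,0,0],[-0.3,0,0.8,0,0,0,0],[-0.3,0,0.8,0,0,0,0],[-0.3,0,0.8,0,0,0,0],[-0.3,0,0.8,0,0,0,0],[-0.3,0,0.8,0,0,0,0]]]'
python3 -m handwheel '[[[-0.3,0,0,-5,0,0,0],[-0.3,0,0,-18,0,0,0],[-0.3,0,0,-40,0,0,0],[-0.3,0,0,-70,0,0,0],[-0.3,0,0,-100,0,0,0],[-0.3,0,0,-125,0,0,0],[-0.3,0,0,-140,0,0,0],[-0.3,0,0,-145,0,0,0],[-0.3,0,0,-145,0,0,0],[-0.3,0,0,-145,0,0,0]]]'
python3 - <<'E'
from h import *
s=bot.sense();im=viewer.get_image('wrist');cv2.imwrite('pics/w7.png',im[:,:,::-1])
v=cv2.cvtColor(im,cv2.COLOR_RGB2HSV)[:,:,2];print(v[230,300:345])
E
```

```text
t: 17.3
position: [0.4487, 0.0183, 0.0728]
tcp_rot: [[0.0, 1.0, -0.0], [1.0, -0.0, -0.0], [-0.0, -0.0, -1.0]]
force: [-1.0, 0.9, -0.1]
finger_gap: 0.352
finger_force: 0.0
t: 18.13
position: [0.4484, 0.0184, 0.2171]
tcp_rot: [[0.0, 1.0, -0.001], [1.0, -0.0, 0.0], [0.0, -0.001, -1.0]]
force: [-0.3, 0.6, -0.1]
finger_gap: 0.351
finger_force: 0.0
[109 108 111 110 113 116 115 117 113 115 114 120 113 108 133 196 216 191
 164 174 183 186 185 186 182 197 204 198 187 176 154 132 125 129 128 131
 128 128 129 127 127 127 130 129 128]
```

View pics/w7.png

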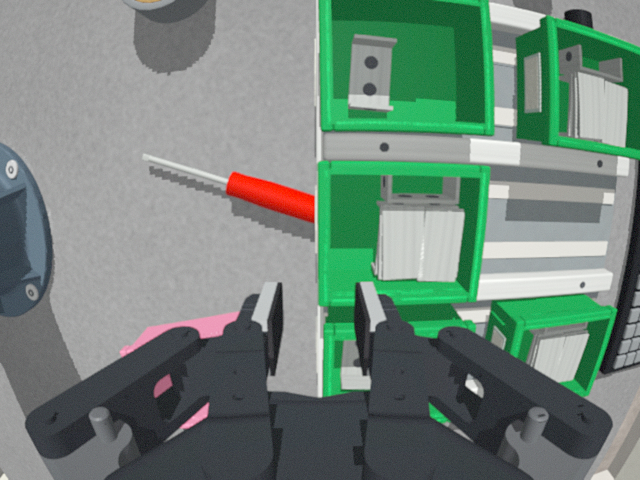

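The reserve stands in the front place, with its front rim at columns 317-330, level with the neighbours' rims. Its brackets are still inside, everything else is untouched, and the gripper is clear.

```bash
python3 -c "
from cell import job
print(job.sign_off())"
```

```text
the job is handed in; nothing more can be done
None
```

I stood the empty middle bin upright in the return tray and slid its full reserve forward, level, against the front stop; the job was handed in at about 18 s, and the verdict was not returned.

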